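Pack a press ingot down the loading tube with the tamping rod

TASK

Drop the loose ceramic ingot into the loading tube, then take the tamping rod from its stand and pack the ingot gently down, pushing the one already in the tube ahead of it, until both bottom out; lean on the rod with about 15 N for a second so that they sit firmly, but never press with more than 25 N, because the ceramic chips. Then stand the rod back in its stand and let go, leaving the other things on the counter where they are.

Things in the scene. Friction and masses are not known exactly. Their poses are not given: they have to be found in the camera images.
- loading_tube: The taller of the two tubes: an upright bright aluminium tube, 28 mm outside, on a square dark steel foot 86x86x8 mm, fixed to the counter. Origin at the centre of the foot's underside; the tube's axis is its z. One ingot like the loose one is already in it and cannot come out. It drags: about 5 N slides it down, and it stays where it is left.
- tube_mouth (a point): Centre of the loading tube's mouth, on its axis in the plane of the rim, 128 mm above the counter. The rim is 41 mm in diameter outside; inside, the mouth narrows from about 34 mm to the 21 mm bore over the top 14 mm. The loaded ingot's top starts 66 to 86 mm above the counter.
- tube_inside (a point): A point inside on the tube's axis 60 mm above the counter. The loaded ingot goes down 20 to 28 mm to a cushion on a stop; the stop is set differently each time, unmeasured: once bottomed, the loaded ingot's top is 46 to 58 mm above the counter and the new ingot's top 80 to 92 mm. The cushion gives 1 mm for each 6 N (at most 6 mm) and springs back.
- ingot: The loose white ceramic press ingot, a cylinder 18 mm in diameter and 34 mm tall with small chamfers, about 30 g, standing on the counter. Origin at the centre of its underside, z up along its axis.
- rod: Tamping rod, 145 mm long, about 100 g, upright in its stand. Origin at the centre of the underside of its foot (working end), z along the rod to the handle. White foot 16 mm in diameter, 12 mm high; steel shaft 10 mm; black flange 28 mm in diameter 70 to 75 mm above the foot's underside; above it a round black handle, 16 mm, from 75 to 145 mm, to be gripped from above.
- rod_stand: Rod stand, fixed: a short grey upright sleeve, 29 mm outside, on a round grey foot 72 mm in diameter. Origin at the centre of the foot's underside; z up along the sleeve. The sleeve's bore is 22 mm in diameter, its floor 8 mm above the counter (the rod's foot rests there), its flared rim (40 mm outside) 54 mm above the counter.
- stand_mouth (a point): Centre of the rod stand's mouth, in the plane of its rim, 54 mm above the counter, on the sleeve's axis.
- plaster_arch: Bystander: white plaster dental arch model, 50x61x31 mm, loose. Origin at the centre of its underside.
- wax_jar: Bystander: small round jar of pink wax with a black lid, 42 mm in diameter, 36 mm tall, loose. Origin at the centre of its underside.
- dropper_bottle: Bystander: small brown bottle with a black dropper cap, 33 mm in diameter, 102 mm tall, loose. Origin at the centre of its underside.
Not all that is in view belongs to the job. What is shaped like the rod but yellow is not meant.

How it is judged:
On the way, in this order (a step that is already met when the one before it is completed fails the run):
1. the ingot is let go in the bore of the loading tube, on top of the loaded one (horizontal distance between ingot and tube_mouth below 0.004 m and angle between ingot's own z axis and vertical below 0.2 rad and z of ingot in the frame of loading_tube below 0.092 m and contact force between the fingers and ingot below 0.1 N and linear speed of ingot below 0.02 m/s), for 0.2 s.
2. the rod has packed the ingots to the bottom and presses on the ingot with more than 10 N for half a second (horizontal distance between ingot and tube_mouth below 0.004 m and angle between ingot's own z axis and vertical below 0.2 rad and z of ingot in the frame of loading_tube below 0.061 m and contact force between rod and ingot above 10 N), for 0.5 s.
At the end, for the whole second after the job is handed in: The ingot lies at rest in the bore, its axis within 4 mm of the tube's and within 0.2 rad of upright, its underside less than 61 mm above the counter; the rod stands released and at rest in its stand, foot within 5 mm of the sleeve's axis and of the sleeve's floor, within 0.2 rad of upright (horizontal distance between ingot and tube_mouth below 0.004 m and angle between each of ingot, rod's own z axis and vertical below 0.2 rad and z of ingot in the frame of loading_tube below 0.061 m and linear speed of each of ingot, rod below 0.02 m/s and horizontal distance between rod and stand_mouth below 0.005 m and z of rod in the frame of rod_stand between 0.004 and 0.013 m and contact force between the fingers and rod below 0.1 N); the robot touches nothing.
It fails at once if the rod presses on the ingot with more than 25 N (contact force between rod and ingot above 25 N).
It fails at once if the rod is driven against the loading tube with more than 25 N (contact force between rod and loading_tube above 25 N).
It fails at once if the arm or fingers press on the loading tube with more than 25 N (contact force between any of the fingers, the arm and loading_tube above 25 N).
It fails at once if a bystander is moved more than 20 mm (distance of any of plaster_arch, wax_jar, dropper_bottle from where it was at the start of the episode above 0.02 m).
It also fails if it takes over 70 s, if anything falls off the work surface, if the arm or the gripper's body presses on something with over 40 N, if the wrist force passes 120 N, or if a joint passes its speed limit or range.

ROBOT

A 7-joint arm with a two-finger parallel gripper is mounted at the origin on a cart in front of the work surface, level with it; the furniture and walls round the work are solid. World frame = base frame: x ahead of the robot, y to its left, z up, the work surface at z = 0. Lengths are in m, angles in rad, forces in N, time in s.
With the tool pointing down it reaches from about 0.4 to 0.9 m from the base axis. Payload 5.6 kg.
Tool frame: the origin (TCP) lies midway between the tips of the shut fingers; the grasp point (between the pads) lies 19 mm behind it; z points along the fingers, y is the line along which they close (so a half turn about z gives the same grasp; the last joint's range is limited). The gripper opens to 92 mm and grips with 3 to 60 N. Pads are 20 mm wide; open, the fingers measure 128 mm over their backs; the gripper's body (75 mm by 189 mm) begins 69 mm behind the grasp point.
Start: joints at [-1.324, 0.468, -0.012, 1.603, 0.006, 1.071, -0.056], TCP at [0.186, 0.623, 0.215] pointing down, gripper open.
Joint ranges: [-2.53, 2.53], [-0.31, 2.02], [-1.57, 1.55], [0.28, 2.44], [-1.29, 4.43], [0.15, 1.84], [-2.92, 2.92]. Speed limits (rad/s): [2.57, 2.57, 3.14, 3.14, 3.14, 3.14, 3.14].

INTERFACE

Orientations are given as a 3x3 rotation matrix whose columns are the frame's x, y, z axes.
In Python, from station import env, effector, solver, viewer, workorder, search_frame, tip_of gives the robot as it stands. Calls block until the motion is done:
- env.reach(position, orientation): joint-space move of the TCP to a pose.
- env.movel(position, frame=None, rate=0.15): straight line of the TCP; frame=None keeps the orientation; rate is the mean speed in m/s.
- env.goto_joints(angles): joint-space move.
- effector.release() and effector.grasp(squeeze=None): open the fingers fully, or close them until they stop; squeeze is the grip in N (None keeps the last).
- env.pause(seconds).
- solver.inverse_kinematics(position, orientation): joint angles nearest the present ones, or None.
- env.sense(): the state.
- viewer.read_camera(name): name is "scene" or "top" or "wrist"; returns (picture, depth): 384x512x3 uint8, red, green, blue; 384x512 float32, m along the optical axis (not along the pixel's ray), 0 where there is no reading.
- viewer.camera_info(name): a dict with "intrinsics" (3x3 intrinsics, pixels), "dist_coeffs" ([k1, k2, p1, p2, k3] as OpenCV has them; the pictures are not rectified), "eye" and "rotation" of the camera in the world; the wrist camera has in their place "T_tool_cam" (4x4, takes a point from camera to tool coordinates, whose origin is the TCP and whose axes are the flange's). Camera axes: x right, y up, looking along -z (the intrinsics and any distortion apply to the point x, -y, -z); pixel columns grow to the right and rows downward; lengths in m; the calibration is good to about 2 mm. A picture is of the moment at which its call begins: read the wrist's pose just before it. camera_info takes no time and is no camera call.
A pose or a line that the arm cannot do raises env.PlanningError and nothing moves.
- workorder.finish_job(): hands the job in; it is judged then, once.
Trained networks look in the newest picture that a camera, given by its name, has taken for a name from the list of things; names that differ only in an ending like _2 or _b are one class to them, and where a whole thing is asked for, a point or a joint stands for the part that bears it (a point fixed in the world has none). Each returns a list of dicts, best first, with "score" (0 to 1); they miss things now and then, are a little off and sometimes report something else, mostly with a low value. They report only what shows in the picture. A call takes as long as a camera call. They do not tell look-alikes from the thing itself.
- search_frame(camera, name): "at" ([x, y, z] in m, in world coordinates, good to about 4 mm: the middle of the surface that is visible of it).
- tip_of(camera, name): "at" ([x, y, z] in m, in world coordinates, good to about 4 mm: a listed point, or the origin of a listed thing).
The state is a dict: "t": time; "joint_positions": joint angles; "joint_velocities": joint speeds; "tau": joint torques, N m; "ee_pos": TCP position; "tcp_rot": TCP orientation; "wrist_force": force on the tool from outside, world axes, zero at the start; "moment": the same for the moment, N m; "gripper_width": finger opening in m; "grasp_force": force on a finger pad.
Only numpy, scipy, OpenCV 4.12 (cv2) and the standard library are available. Lean on these libraries where they do the work, as an engineer would, in place of code of your own. Each camera call takes 0.05 s, during which the arm holds its last target. There are 200 camera calls.

## Working session

There is one attempt and no reset: what is moved stays moved. The work goes in short steps, each a Python script; the robot and the scene stay as the last script left them, time stands still between calls to the robot, and variables do not carry over. Pictures are saved under pics/ and viewed, at most 10 in all, crops included, and the job is handed in when it is done.

```bash
ls; mkdir -p pics; python3 - <<'E'
from station import *
import cv2,numpy as np
for c in ["scene","top"]:
    p,d=viewer.read_camera(c); cv2.imwrite(f"pics/{c}0.png",p[:,:,::-1])
    i=viewer.camera_info(c); print(c,np.round(i["eye"],3),np.round(i["rotation"],3).tolist(),i["intrinsics"],i["dist_coeffs"])
    for n in ["loading_tube","tube_mouth","ingot","rod","rod_stand","stand_mouth","plaster_arch","wax_jar","dropper_bottle"]:
        print(c,n,[(np.round(r["at"],3).tolist(),round(r["score"],2)) for r in tip_of(c,n)])
s=env.sense();print(s["t"],s["wrist_force"],s["gripper_width"],s["tcp_rot"])
E
```

```text
pics
scene [ 0.117 -0.864  0.531] [[0.876, 0.196, -0.44], [-0.482, 0.35, -0.804], [-0.004, 0.916, 0.401]] [[441.92200855   0.         252.4537094 ]
 [  0.         441.92200855 186.67984002]
 [  0.           0.           1.        ]] [0.03093369 0.         0.         0.         0.        ]
scene loading_tube [([0.509, 0.212, -0.002], 0.97), ([0.444, -0.017, 0.001], 0.43)]
scene tube_mouth [([0.509, 0.213, 0.129], 0.77), ([0.664, 0.026, -0.002], 0.48)]
scene ingot [([0.445, -0.016, 0.002], 0.57)]
scene rod [([0.58, -0.278, 0.005], 0.86)]
scene rod_stand [([0.538, -0.193, 0.002], 0.76)]
scene stand_mouth [([0.541, -0.191, 0.054], 0.87)]
scene plaster_arch [([0.663, 0.026, -0.001], 0.55)]
scene wax_jar [([0.641, -0.098, -0.002], 0.61)]
scene dropper_bottle [([0.687, 0.108, -0.0], 0.76), ([0.662, 0.026, -0.002], 0.68)]
top [ 0.472 -0.005  1.267] [[-0.009, 0.997, -0.078], [-1.0, -0.007, 0.029], [0.029, 0.078, 0.997]] [[456.6059267    0.         257.11881132]
 [  0.         456.6059267  192.79879061]
 [  0.           0.           1.        ]] [-0.06953443  0.          0.          0.          0.        ]
top loading_tube [([0.509, 0.213, 0.002], 0.65)]
top tube_mouth [([0.507, 0.212, 0.128], 0.76)]
top ingot [([0.446, -0.018, 0.002], 0.55), ([0.537, -0.194, -0.002], 0.19)]
top rod [([0.543, -0.189, 0.012], 0.59), ([0.578, -0.277, -0.002], 0.55)]
top rod_stand []
top stand_mouth [([0.543, -0.192, 0.056], 0.77)]
top plaster_arch [([0.658, 0.03, -0.006], 0.9)]
top wax_jar [([0.642, -0.101, -0.001], 0.54), ([0.542, -0.189, 0.011], 0.24)]
top dropper_bottle [([0.69, 0.106, 0.0], 0.51)]
1.0 [-0.14290473 -0.85306933  0.10313988] 0.09219055834830048 [[-9.58279531e-01  2.85832704e-01  7.48468221e-05]
 [ 2.85832709e-01  9.58279530e-01  7.18956828e-05]
 [-5.11740401e-05  9.02898311e-05 -9.99999995e-01]]
```

View pics/scene0.png

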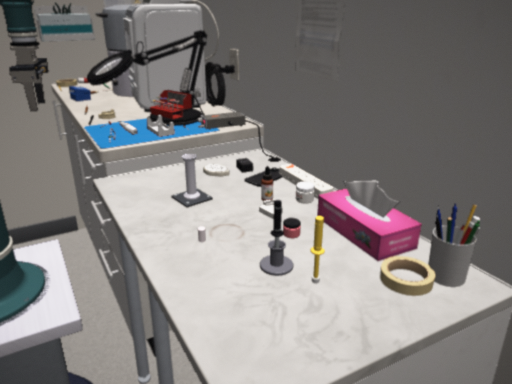

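View pics/top0.png

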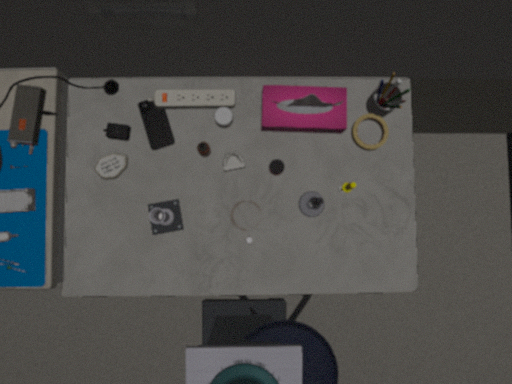

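The scene view shows the tube at (190,180), the ingot at (202,234), the black-handled rod in its stand at (277,240) and the yellow look-alike at (318,245). The top view agrees: tube (162,215), ingot (249,240), rod (314,203), yellow (348,186). Next, refine the positions with the wrist camera.

```bash
cat > h.py <<'E'
from station import *
import cv2,numpy as np
def R(a):  # tool down, closing axis (y) at angle a from world x
    y=np.array([np.cos(a),np.sin(a),0]); z=np.array([0,0,-1.]); return np.c_[np.cross(y,z),y,z]
def f(): return np.array(env.sense()["wrist_force"])
def look(name):
    s=env.sense(); p,d=viewer.read_camera("wrist"); cv2.imwrite(f"pics/{name}.png",p[:,:,::-1])
    i=viewer.camera_info("wrist"); T=np.eye(4); T[:3,:3]=s["tcp_rot"]; T[:3,3]=s["ee_pos"]
    T=T@np.array(i["T_tool_cam"]); np.savez(f"pics/{name}.npz",p=p,d=d,T=T,K=i["intrinsics"],D=i["dist_coeffs"]); return T
def pix(name,uv,z):  # pixel -> world point on the plane at height z
    q=np.load(f"pics/{name}.npz"); u=cv2.undistortPoints(np.array([[uv]],float),q["K"],q["D"])[0,0]
    r=q["T"][:3,:3]@np.array([u[0],-u[1],-1]); e=q["T"][:3,3]; return e+r*(z-e[2])/r[2]
E
python3 - <<'E'
from h import *
print(viewer.camera_info("wrist"))
a=np.arctan2(.958,.286)
def show(nm,names):
    T=look(nm); print(nm,np.round(T[:3,3],3),np.round(T[:3,2],2))
    for n in names: print(n,[(np.round(r["at"],4).tolist(),round(r["score"],2)) for r in tip_of("wrist",n)])
env.reach([0.508,0.2125,0.32],R(a)); show("wtube",["tube_mouth","loading_tube"])
env.reach([0.541,-0.192,0.34],R(0.42)); show("wrod",["stand_mouth","rod_stand","rod"])
env.reach([0.445,-0.017,0.2],R(a)); show("wing",["ingot"])
print(env.sense()["t"],env.sense()["joint_positions"])
ims=[cv2.imread(f"pics/{n}.png") for n in("wtube","wrod","wing")]
cv2.imwrite("pics/m1.png",cv2.resize(np.vstack([np.hstack(ims[:2]),np.hstack([ims[2],ims[2]*0])]),(800,600)))
E
```

```text
{'intrinsics': array([[266.41147549,   0.        , 257.05906007],
       [  0.        , 266.41147549, 188.79828768],
       [  0.        ,   0.        ,   1.        ]]), 'dist_coeffs': array([-0.02354097,  0.        ,  0.        ,  0.        ,  0.        ]), 'T_tool_cam': array([[ 3.36578097e-04,  9.71927392e-01,  2.35280752e-01,
         6.60918056e-02],
       [ 9.99999414e-01, -8.50914526e-05, -1.07903084e-03,
         5.32803310e-04],
       [-1.02871924e-03,  2.35280977e-01, -9.71926851e-01,
        -1.71181920e-01],
       [ 0.00000000e+00,  0.00000000e+00,  0.00000000e+00,
         1.00000000e+00]])}
wtube [0.444 0.233 0.491] [-0.23  0.07  0.97]
tube_mouth [([0.5059, 0.2121, 0.1283], 0.77), ([0.5379, -0.1945, 0.0004], 0.71), ([0.509, 0.2113, 0.0045], 0.28)]
loading_tube [([0.5073, 0.2135, 0.0012], 0.56)]
wrod [ 0.515 -0.129  0.511] [-0.1   0.21  0.97]
stand_mouth [([0.5363, -0.1939, 0.0513], 0.96)]
rod_stand [([0.5393, -0.1936, 0.0006], 0.73), ([0.64, -0.0933, 0.0003], 0.37), ([0.4443, -0.0184, 0.0028], 0.26)]
rod [([0.54, -0.1964, 0.0061], 0.6), ([0.5771, -0.2733, -0.0016], 0.59)]
wing [0.383 0.002 0.372] [-0.23  0.07  0.97]
ingot [([0.4449, -0.0199, 0.0027], 0.67)]
5.85 [-0.46874834  0.13258462  0.47524331  2.119162   -0.07669234  0.90350658
  1.32826818]
```

View pics/m1.png

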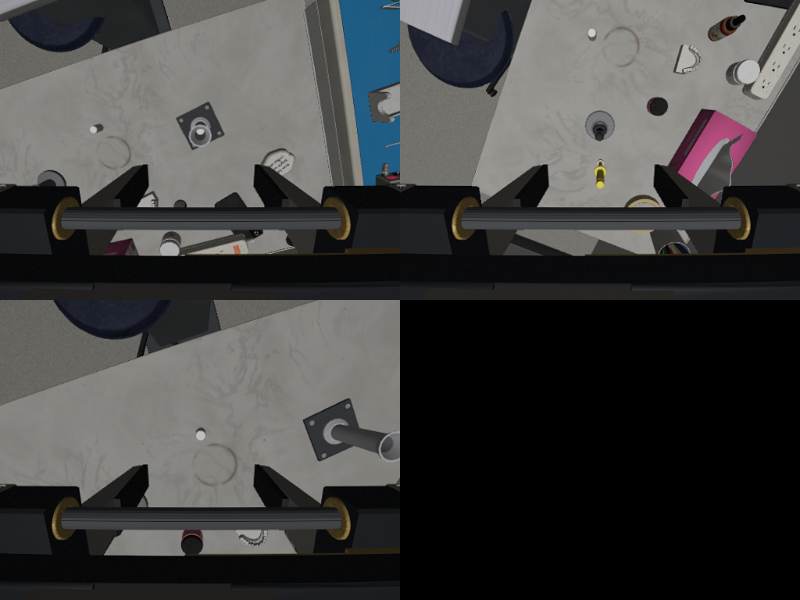

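The wrist montage (half scale) shows the tube mouth at (200,130) in the first view. In the second, the rod in its stand is at (600,128) and the yellow one at (600,178). The ingot is at (200,435) in the third. Now I'll fit circles to the depth.

```bash
cat >> h.py <<'E'
from scipy.optimize import least_squares
def cloud(name):
    q=np.load(f"pics/{name}.npz"); d=q["d"]; h,w=d.shape
    uv=np.stack(np.meshgrid(np.arange(w),np.arange(h)),-1).reshape(-1,1,2).astype(float)
    u=cv2.undistortPoints(uv,q["K"],q["D"])[:,0]; z=d.ravel()
    c=np.c_[u[:,0]*z,-u[:,1]*z,-z]@q["T"][:3,:3].T+q["T"][:3,3]; return c[z>0]
def near(name,xy,r,z0,z1):
    c=cloud(name); return c[(np.hypot(*(c[:,:2]-xy).T)<r)&(c[:,2]>z0)&(c[:,2]<z1)]
def disc(P):  # centre of the smallest circle round the points
    (x,y),r=cv2.minEnclosingCircle(P[:,:2].astype(np.float32)); return np.round([x,y,r,np.median(P[:,2]),len(P)],4)
E
python3 - <<'E'
from h import *
print("rim",disc(near("wtube",(.507,.2125),.035,.122,.135)))
print("ingot top",disc(near("wing",(.445,-.018),.02,.030,.04)))
print("rod top",disc(near("wrod",(.54,-.193),.03,.146,.16)))
print("stand rim",disc(near("wrod",(.54,-.193),.03,.049,.058)))
print("flange",disc(near("wrod",(.54,-.193),.03,.079,.087)))
for n,xy in (("wtube",(.507,.2125)),("wrod",(.54,-.193)),("wing",(.445,-.018))):
    P=near(n,xy,.03,.02,.2); print(n,np.histogram(P[:,2],bins=np.arange(.02,.2,.01))[0])
def loc(img,uv):pass
E
```

```text
rim [5.069e-01 2.135e-01 1.990e-02 1.279e-01 3.410e+02]
ingot top [ 4.418e-01 -1.550e-02  8.900e-03  3.470e-02  1.460e+02]
rod top [ 5.395e-01 -1.901e-01  7.900e-03  1.537e-01  1.070e+02]
stand rim [ 5.397e-01 -1.900e-01  1.940e-02  5.430e-02  1.370e+02]
flange [ 5.395e-01 -1.898e-01  1.370e-02  8.370e-02  1.120e+02]
wtube [ 34  10   9  18  76  27  20  19  18  99 376  12   0   0   0   0   0]
wrod [  2   0  24 130   0   1 112  10   9  11   9   7  17 103   0   0   0]
wing [ 14 146   0   0   0   0   0   0   0   0   0   0   0   0   0   0   0]
```

```bash
python3 - <<'E'
from h import *
a=np.arctan2(.958,.286); O=R(a)
env.reach([.442,-.0155,.10],O); env.movel([.442,-.0155,.018],rate=.1)
effector.grasp(15); s=env.sense(); print(s["gripper_width"],s["grasp_force"],f())
env.movel([.442,-.0155,.20],rate=.15); s=env.sense(); print("lift",s["gripper_width"],s["grasp_force"],s["ee_pos"])
env.reach([.507,.2135,.20],O); print(env.sense()["ee_pos"])
look("hold"); print(env.sense()["t"])
viewer.read_camera("scene"); print(tip_of("scene","ingot"))
p=cv2.imread("pics/hold.png"); q=viewer.read_camera("scene")[0][:,:,::-1][100:260,100:313]
cv2.imwrite("pics/m2.png",np.vstack([p[100:360],cv2.resize(np.ascontiguousarray(q),(512,384))])[:600])
E
```

```text
0.017517703987416762 14.880148969750735 [ 0.32083185  0.14438607 -0.10958333]
lift 0.017460552744517088 14.879178050059636 [ 0.44139578 -0.01554176  0.19929962]
[0.5069893  0.21138215 0.19959735]
10.775
[{'at': [0.5101, 0.211, 0.1841], 'score': 0.57}]
```

View pics/m2.png

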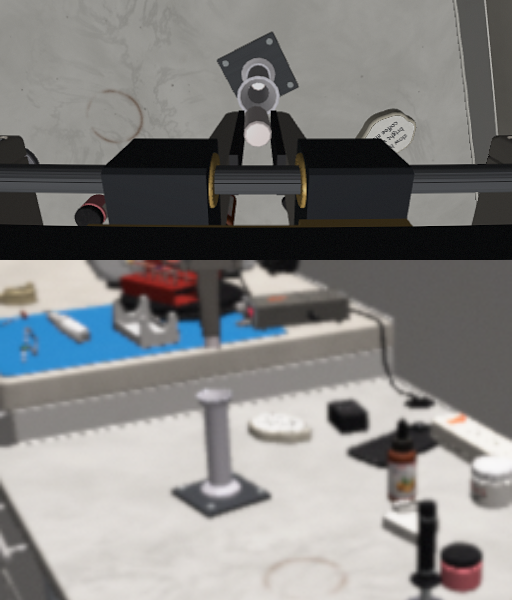

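The ingot is held between the fingers (wrist view, 257,133) next to the tube mouth (258,95). I'll compare the two by depth, then lower.

```bash
python3 - <<'E'
from h import *
print(env.sense()["ee_pos"])
T=disc(near("hold",(.507,.2135),.035,.122,.135)); I=disc(near("hold",(.507,.2125),.0135,.205,.225)); print("rim",T,"ingot",I)
from collections import Counter
P=near("hold",(.507,.2125),.014,.19,.23); print(np.histogram(P[:,2],bins=np.arange(.19,.231,.004))[0])
env.pause(.5); print(env.sense()["ee_pos"])
E
```

```text
[0.50727402 0.21170438 0.20030617]
rim [5.072e-01 2.134e-01 2.010e-02 1.280e-01 5.830e+02] ingot [5.069e-01 2.126e-01 1.340e-02 2.165e-01 8.260e+02]
[ 36  43  49  52  83  85 587  40  48  10]
[0.50697959 0.21349484 0.19998211]
```

```bash
python3 - <<'E'
from h import *
env.movel([.507,.2135,.15],rate=.08); env.pause(.4)
b=f(); env.movel([.507,.2135,.1315],rate=.03); env.pause(.4); print(env.sense()["ee_pos"],f()-b)
effector.release(); env.pause(.3); print(f()-b)
env.movel([.507,.2135,.32],rate=.15); env.pause(.3); look("drop")
print(tip_of("wrist","ingot"),env.sense()["t"])
P=near("drop",(.507,.2135),.008,.02,.2); print(np.histogram(P[:,2],bins=np.arange(.06,.2,.01)))
q=pix("drop",(256,192),.128)
p=cv2.imread("pics/drop.png")[100:230,190:320]; cv2.imwrite("pics/m3.png",cv2.resize(p,None,fx=4,fy=4))
E
```

```text
[0.50702111 0.21356624 0.13161192] [ 1.36070009  1.10426087 -0.02906246]
[1.48969426 0.03940143 1.52543314]
[{'at': [0.5084, 0.2117, 0.0698], 'score': 0.5}] 17.0333
(array([ 0,  0,  0,  1, 84,  0,  0,  0,  0,  0,  0,  0,  0,  0]), array([0.06, 0.07, 0.08, 0.09, 0.1 , 0.11, 0.12, 0.13, 0.14, 0.15, 0.16,
       0.17, 0.18, 0.19, 0.2 ]))
```

View pics/m3.png

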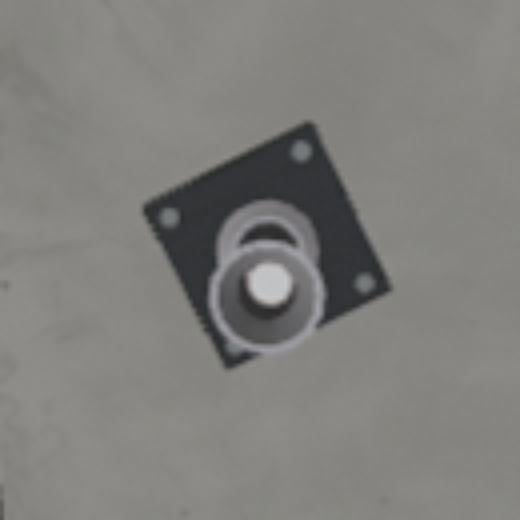

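The ingot sits upright in the tube mouth (m3 at 268,285), its top at about 0.10 m. Now the rod.

```bash
python3 - <<'E'
from h import *
print("ingot top z",np.median(near("drop",(.507,.2135),.006,.06,.2)[:,2]))
O=R(.42); env.reach([.5396,-.190,.30],O); env.pause(.4); look("rod2")
t=disc(near("rod2",(.54,-.19),.03,.146,.16)); print(t)
c=t[:2] if abs(t[2]-.008)<.001 else np.array([.5396,-.190])
env.movel([*c,.19],rate=.15); env.pause(.3); env.movel([*c,.098],rate=.06); env.pause(.3)
b=f(); effector.grasp(50); env.pause(.3); s=env.sense(); print(s["gripper_width"],s["grasp_force"],f()-b,s["ee_pos"],s["moment"])
env.movel([*c,.112],rate=.03); env.pause(.3); print(f()-b)
env.movel([*c,.26],rate=.1); env.pause(.4); s=env.sense(); print(f()-b,s["gripper_width"],s["t"],s["ee_pos"])
look("rod3"); p=cv2.imread("pics/rod3.png"); q=viewer.read_camera("scene")[0][:,:,::-1][80:280,150:350]
print(tip_of("scene","rod"))
cv2.imwrite("pics/m4.png",np.hstack([cv2.resize(np.ascontiguousarray(q),(384,384)),p[:,100:412]]))
E
```

```text
ingot top z 0.10211256363654073
[ 5.396e-01 -1.918e-01  7.500e-03  1.536e-01  1.350e+02]
0.015526843024935563 49.99999701976776 [ 1.02288063  0.46185395 -0.24750404] [ 0.53958679 -0.19183284  0.09799051] [-0.11606202  0.05575875 -0.00229834]
[ 1.02630418  0.31745007 -0.55182992]
[ 0.08605122  0.21698916 -0.51873829] 0.01538523657184052 26.5417 [ 0.53956762 -0.19181007  0.25990856]
[{'at': [0.5793, -0.2749, 0.0043], 'score': 0.97}]
```

View pics/m4.png

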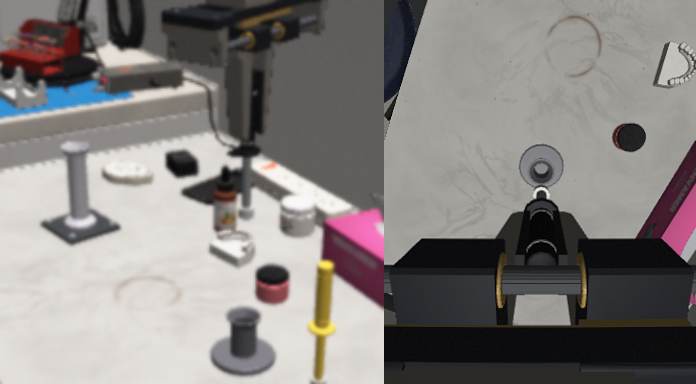

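The rod is held upright: scene crop shaft at (247,185), wrist view foot at (541,195). The stand is empty at (541,165). Moving over the tube and lowering the foot into the mouth.

```bash
python3 - <<'E'
from h import *
print("stand rim",disc(near("rod3",(.5396,-.191),.03,.049,.058)))
P=near("rod3",(.5396,-.191),.02,.155,.187); print("foot",disc(P))
env.reach([.507,.2135,.26],R(.42)); env.pause(.5); look("pre")
print("rim",disc(near("pre",(.507,.2135),.03,.122,.132)),env.sense()["ee_pos"])
P=near("pre",(.507,.2135),.02,.155,.187); print("foot",disc(P))
b=f(); np.save("b.npy",b)
for z in np.arange(.232,.1985,-.004):
    env.movel([.507,.2135,z],rate=.05); d=f()-b; print(round(z,3),np.round(d,1))
    if np.linalg.norm(d)>8: break
print(env.sense()["t"])
E
```

```text
stand rim [ 5.398e-01 -1.904e-01  1.940e-02  5.410e-02  3.130e+02]
foot [ 5.394e-01 -1.903e-01  7.800e-03  1.827e-01  1.250e+02]
rim [5.076e-01 2.134e-01 2.000e-02 1.281e-01 3.770e+02] [0.50702803 0.21343343 0.25999432]
foot [5.069e-01 2.150e-01 7.900e-03 1.827e-01 1.220e+02]
0.232 [-0.3 -1.3 -0.7]
0.228 [-0.6 -1.   0.3]
0.224 [ 0.2 -1.5  0.2]
0.22 [ 0.6 -1.4 -1.1]
0.216 [ 0.2 -1.4 -0.6]
0.212 [-0.5 -2.2 -0.2]
0.208 [-0.4 -0.6 -0.3]
0.204 [-0.5 -1.4 -0.5]
0.2 [-0.3 -1.  -0.1]
31.4583
```

```bash
python3 - <<'E'
from h import *
b=np.load("b.npy"); x,y=.5076,.2120
def fm(n=4):
    v=[]
    for _ in range(n): env.pause(.02); v.append(f()-b)
    return np.mean(v,0)
env.movel([x,y,.199],rate=.02); env.pause(.3); b=b+fm(8); z=.199; L=[]
while z>.165:
    d=fm(2); L.append((round(z*1e3,1),np.round(d,1).tolist(),round(env.sense()["ee_pos"][2]*1e3,1)))
    if d[2]>9.5: break
    z-=.0004 if d[2]>6.5 else .001; env.movel([x,y,z],rate=.015)
for l in L: print(l)
print("settled",fm(10),env.sense()["ee_pos"],env.sense()["t"]); np.save("b2.npy",b)
E
```

```text
(199.0, [0.1, 0.9, -0.2], np.float64(199.0))
(198.0, [0.2, 0.0, -0.1], np.float64(197.9))
(197.0, [-0.1, -0.6, -0.4], np.float64(196.9))
(196.0, [0.4, -0.0, 0.2], np.float64(196.0))
(195.0, [0.5, 0.2, -0.7], np.float64(195.0))
(194.0, [0.2, 0.4, 0.2], np.float64(194.0))
(193.0, [-0.1, 0.4, -0.1], np.float64(193.0))
(192.0, [-0.4, 0.1, 0.2], np.float64(192.0))
(191.0, [0.5, 0.4, 0.1], np.float64(191.0))
(190.0, [0.0, 0.2, 3.4], np.float64(190.3))
(189.0, [0.2, -0.2, 4.5], np.float64(189.1))
(188.0, [0.0, 0.1, 3.9], np.float64(188.0))
(187.0, [-0.6, -0.3, 3.6], np.float64(186.9))
(186.0, [0.2, 0.0, 3.2], np.float64(186.0))
(185.0, [0.0, 0.2, 3.3], np.float64(185.0))
(184.0, [0.5, 0.9, 3.7], np.float64(183.9))
(183.0, [0.2, -0.2, 3.7], np.float64(183.0))
(182.0, [0.4, 0.3, 3.9], np.float64(181.9))
(181.0, [1.0, -0.1, 3.7], np.float64(180.9))
(180.0, [0.9, 0.8, 3.8], np.float64(179.9))
(179.0, [0.4, 0.3, 3.2], np.float64(179.0))
(178.0, [0.5, 0.5, 4.3], np.float64(178.0))
(177.0, [0.4, 0.7, 4.0], np.float64(176.9))
(176.0, [-0.0, 0.9, 3.6], np.float64(175.9))
(175.0, [0.5, -0.1, 3.9], np.float64(175.0))
(174.0, [-0.1, 0.7, 3.9], np.float64(173.9))
(173.0, [0.0, 0.4, 4.2], np.float64(173.0))
(172.0, [-0.1, 0.9, 3.8], np.float64(171.9))
(171.0, [0.0, 0.5, 3.5], np.float64(170.9))
(170.0, [-0.1, 0.1, 6.6], np.float64(170.3))
(169.6, [-0.7, 0.5, 7.9], np.float64(170.1))
(169.2, [-0.6, -0.2, 9.1], np.float64(169.8))
(168.8, [-0.2, -0.0, 10.4], np.float64(169.6))
settled [-0.5500573   0.06726079  9.77928374] [0.50811941 0.2121009  0.16963446] 41.4083
```

Contact came at 3.5–4 N of sliding drag. The stack travelled about 20 mm and then the cushion began to push back. Pressing to 15 N, holding, then lifting out.

```bash
python3 - <<'E'
from h import *
b=np.load("b2.npy"); x,y=.5076,.2120; z=.1688
def fm(n=4):
    v=[]
    for _ in range(n): env.pause(.02); v.append(f()-b)
    return np.mean(v,0)
while z>.164 and (d:=fm(5)[2])<14.6:
    z-=min(.0005,(15-d)/3.3*.001); env.movel([x,y,z],rate=.01)
for _ in range(6): print(round(z,4),np.round(fm(10),1))
print(env.sense()["ee_pos"],env.sense()["t"])
env.movel([x,y,z+.008],rate=.03); print("off",fm(5))
env.movel([x,y,.262],rate=.12); s=env.sense(); print(s["t"],s["gripper_width"],fm(3))
E
```

```text
0.167 [-1.3 -0.6 15.1]
0.167 [-1.5 -0.6 15.2]
0.167 [-1.6 -0.6 15.3]
0.167 [-1.6 -0.7 15.3]
0.167 [-1.5 -0.5 15.2]
0.167 [-1.7 -0.3 15.2]
[0.50855351 0.21211073 0.16863301] 43.825
off [ 0.03315907 -0.05822609 -0.46454896]
45.2 0.015369519291601503 [ 0.00854634  0.05318754 -0.43548636]
```

```bash
python3 - <<'E'
from h import *
x,y=.5399,-.1919
env.reach([x,y,.26],R(.42)); env.pause(.4); look("ret")
S=disc(near("ret",(.5396,-.191),.03,.049,.058)); F=disc(near("ret",(.5396,-.191),.02,.155,.187)); print(S,F)
e=(S-F)[:2]
if np.linalg.norm(e)<.004 and abs(F[2]-.008)<.001: x,y=x+e[0],y+e[1]
print(e,x,y); b=f()
env.movel([x,y,.155],rate=.08)
for z in np.arange(.150,.0975,-.005):
    env.movel([x,y,z],rate=.05); d=f()-b; print(round(z,3),np.round(d,1))
    if np.linalg.norm(d)>8: break
else:
    z=.1; 
    while z>.0955 and (f()-b)[2]<2.5: z-=.0005; env.movel([x,y,z],rate=.01); env.pause(.05)
    print(z,f()-b,env.sense()["ee_pos"])
print(env.sense()["t"])
E
```

```text
[ 5.395e-01 -1.905e-01  1.960e-02  5.400e-02  3.070e+02] [ 5.398e-01 -1.900e-01  7.900e-03  1.827e-01  1.220e+02]
[-0.0003 -0.0005] 0.5396000000000001 -0.1924
0.15 [-0.2 -0.3  0.4]
0.145 [-0.7 -0.9 -0.8]
0.14 [-0.5  0.5  0.2]
0.135 [-1.4  0.4  0.6]
0.13 [-0.8 -0.2  0.5]
0.125 [0.6 0.2 1.1]
0.12 [0.3 0.9 0.3]
0.115 [-1.4  0.3 -0.5]
0.11 [-1.3  0.1  0.5]
0.105 [-1.5  0.6 -1.3]
0.1 [-1.2 -0.4  0.8]
0.0975 [-1.97399514  0.72666758  6.49690897] [ 0.53976229 -0.19257     0.09795914]
52.9167
```

```bash
python3 - <<'E'
from h import *
env.movel([.5396,-.1924,.098],rate=.01)
effector.release(); env.pause(.2); env.movel([.5396,-.1924,.30],rate=.15); env.pause(.3); look("end")
print("top",disc(near("end",(.54,-.191),.03,.146,.16)),"rim",disc(near("end",(.54,-.191),.03,.049,.058)),env.sense()["t"])
p=cv2.imread("pics/end.png"); q=viewer.read_camera("scene")[0][:,:,::-1][120:300,150:350]
cv2.imwrite("pics/m5.png",np.hstack([cv2.resize(np.ascontiguousarray(q),(400,360)),p[:360,100:412]]))
print(env.sense()["t"])
E
```

```text
top [ 5.407e-01 -1.919e-01  7.600e-03  1.537e-01  1.330e+02] rim [ 5.396e-01 -1.903e-01  1.940e-02  5.430e-02  1.550e+02] 56.4083
56.4583
```

View pics/m5.png

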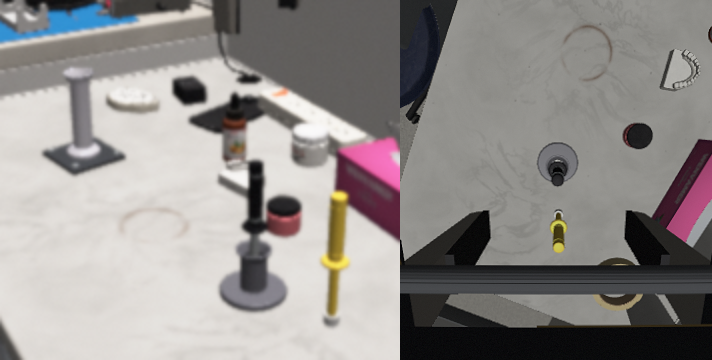

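The rod stands upright in its stand, released (scene crop 255,225; its top is at 0.154 m, within about 2 mm of the sleeve's axis). The gripper is clear and the bystanders look unmoved.

```bash
python3 -c "
from station import *
print(workorder.finish_job())"
```

```text
the job is handed in; nothing more can be done
None
```

The job is handed in, though finish_job returned no verdict: the ingot was dropped in and packed until both bottomed out, held at about 15 N for over a second (never much above that), and the rod is back in its stand and released at about 56 s of the 70 s allowed.

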